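# Pop the steel ball out of the launcher and trap it on the track

## Task

Press the black spring plunger of the marble launcher all the way down with one finger, so that it pops the steel ball over the crest onto the sloping track, and trap the ball against the other finger, standing in the track below it, before it runs off the open end. Do not pick the ball up, and leave everything else on the shelf where it is. Finish while still holding: plunger kept down under one finger, ball at rest on the track against the other.

Things in the scene. Friction and masses are not known exactly. Their poses are not given: they have to be found in the camera images.
- launcher: Marble launcher fixed to the shelf: base plate 176 x 62 mm, grey housing with black plunger, grey two-rail track. Origin on the shelf straight below the ball's seat; z up; x points downhill along the track. Plunger centre at x = -32 mm, seat at 0, crest at 9, then a straight 6 degree fall to the open end at 110. But for ball, plunger and pusher nothing rises above the rails.
- plunger (a joint): Travel of the plunger, m: 0 up, 0.012 fully down; spring 2.4 N at the top, 7.2 N fully down, comes back up when let go. It drives a steel pusher plate along the track behind the ball, from launcher x = -13 to +4 mm, its top 71 mm above the shelf. After 6 to 10 mm of travel the ball is over the crest and rolls off, reaching the open end in 1 to 2 s.
- plunger_top (a point): Centre of the plunger's flat top (black block, 28 mm along the track, 32 mm across); moves with it. 71 mm above the shelf when up, 59 mm fully down: then still 4 to 6 mm above the rails, so a second fingertip at that height over the track clears the rails and stands below the ball's middle.
- track_mid (a point): Point on the track's centre line at rail-top height (54 mm), 45 mm downhill of the seat, 77 mm from the plunger's centre: a good place for the trapping finger, whose face must stay at least 31 mm downhill of the seat so as not to jam the ball on the pusher. Rails 6 mm thick, 16 mm apart; tops 55 mm high at the seat, 57.5 mm at the crest.
- track_end (a point): Point on the track's centre line at rail-top height (47 mm), at the open end, 110 mm downhill of the seat. The sprung clamp 4 to 22 mm before it does not rise above the rails.
- ball: Polished steel ball, 24 mm diameter, about 57 g, loose, origin at its centre. It rests in the seat between plunger and crest, its centre 65 mm above the shelf; on the track 45 mm downhill its centre is 63 mm above the shelf.
- jack: Bystander: a loose steel jack, about 20 mm high, beside the launcher; origin on its underside.
- funnel_cup: Bystander: orange plastic funnel-shaped cup, 68 mm high, 72 mm across the mouth, beside the launcher; origin under its centre.
- marble_jar: Bystander: closed glass jar of blue marbles, 80 mm diameter, 102 mm high; origin under its centre.
- ramekin: Bystander: white ceramic ramekin of steel jacks, 88 mm diameter, 40 mm high; origin under its centre.
- ring_stand: Bystander: wooden ring, 48 mm diameter, 12 mm high, with the black ball on it; origin under its centre.
- silicone_ball: Bystander: black silicone ball, 40 mm diameter, on the wooden ring; origin at its centre.
- spare_track: Bystander: spare grey plastic U-shaped track piece, 150 x 34 x 18 mm, lying flat; origin under its centre.
There are look-alikes about, which are no part of the job. There is more than one size of the launcher; the job needs the smallest.

How it is judged:
By the outcome, as a careful person would: the job done as asked, in the order asked, and still so for the second after the job is handed in, while the arm keeps its last pose, push and grip.
It also fails if it takes over 29 s, if anything falls off the work surface, if the arm or the gripper's body presses on something with over 40 N, if the wrist force passes 120 N, or if a joint passes its speed limit or range.

## Robot

A 6-joint arm with a two-finger parallel gripper is mounted at the origin on the work surface. World frame = base frame: x ahead of the robot, y to its left, z up, the work surface at z = 0. Lengths are in m, angles in rad, forces in N, time in s.
With the tool pointing down it reaches from about 0.3 to 1 m from the base axis. Payload 5.1 kg.
Tool frame: the origin (TCP) lies midway between the tips of the shut fingers; the grasp point (between the pads) lies 19 mm behind it; z points along the fingers, y is the line along which they close (so a half turn about z gives the same grasp; the last joint's range is limited). The gripper opens to 95 mm and grips with 3 to 60 N. Pads are 20 mm wide; open, the fingers measure 119 mm over their backs; the gripper's body (75 mm by 180 mm) begins 59 mm behind the grasp point.
Start: joints at [1.13, 0.124, 1.65, -0, 1.367, -0.083], TCP at [0.228, 0.609, 0.183] pointing down, gripper open.
Joint ranges: [-2.61, 2.61], [-1.02, 2.33], [0.03, 2.71], [-1.35, 4.49], [0.32, 2.68], [-2.91, 2.91]. Speed limits (rad/s): [2.57, 2.57, 3.14, 3.14, 3.14, 3.14].

## Interface

Orientations are given as [roll, pitch, yaw] about the fixed x, y, z axes, in that order (R = Rz(yaw) Ry(pitch) Rx(roll)).
In Python, from station import env gives the robot as it stands. The module is installed in compiled form; this text tells all that it offers.
- The arm moves only by the tool drive_tool, never from a script. Its argument "plan" is a list of rows, each a list of 7 numbers: the shift along the world's x, y, z in mm, then the turn, a rotation vector about the world's x, y, z in degrees, then the opening, from 0 (shut) to 1 (fully open). A call has 1 to 10 rows; each row shifts and turns the commanded pose from where the row before left it; what a row does not reach is not made up. A row lasts 1/12 s, in which the tool goes at most 41.7 mm and 7.16 degrees, less where a joint would pass 70% of its speed; a pose out of reach is approached as far as the arm can. A call with a gripper value outside its range is refused whole. The fingers move at their own pace and stop on an object; "squeeze" is the grip in N (left out, the last holds). Time passes only in rows, so rows that do not move let the fingers close. It gives the time, the measured TCP pose, the force, the opening and the grip force at its end, in the units of the state.
- env.observe(): the state, without advancing time (a new reading comes with each control period).
- env.grab_frame(name): name is "scene" or "top"; returns a dict with "image" (400x640x3 uint8, red, green, blue), "range_z" (400x640 float32, m along the optical axis (not along the pixel's ray), 0 where there is no reading), "mtx" (3x3 intrinsics, pixels), "rvec" (rotation vector, rad) and "tvec" (3), from world to camera coordinates, as OpenCV has them. Camera axes: x right, y down, z forward; pixel columns grow to the right and rows downward; lengths in m; the calibration is good to about 2 mm. A picture is of the moment at which its call begins.
- env.hand_in(): hands the job in; it is judged then, once.
The state is a dict: "time_s": time; "qpos": joint angles; "dq": joint speeds; "effort": joint torques, N m; "tcp_pos": TCP position; "tool_rot": TCP orientation; "wrist_force": force on the tool from outside, world axes, zero at the start; "ft_torque": the same for the moment, N m; "grip_width": opening from 0.0 (shut) to 1.0 (fully open); "gripper_force": force on a finger pad.
Only numpy, scipy, OpenCV 4.12 (cv2) and the standard library are available. Lean on these libraries where they do the work, as an engineer would, in place of code of your own. Each camera call takes 0.05 s, during which the arm holds its last target. There are 200 camera calls.

## Working session

There is one attempt and no reset: what is moved stays moved. The work goes in short steps, Python scripts to look and compute and a tool call to move; the robot and the scene stay as the last step left them, time stands still between calls to the robot, and variables do not carry over. Pictures are saved under pics/ and viewed, at most 10 in all, crops included, and the job is handed in when it is done.

Besides the shell and the picture viewer there is one more tool, called as name(argument=value, ...), one argument or row to a line, values as JSON. drive_tool: Moves the arm, as the interface text tells. Its arguments: {"type":"object","properties":{"plan":{"type":"array"},"squeeze":{"type":"number"}},"required":["plan"]}

```bash
mkdir -p pics; cat > h.py <<'E'
import numpy as np, cv2
from station import env
def snap(name, fn=None, crop=None, scale=1):
    f=env.grab_frame(name); im=cv2.cvtColor(f["image"],cv2.COLOR_RGB2BGR)
    if fn:
        if crop: im=im[crop[1]:crop[3],crop[0]:crop[2]]
        cv2.imwrite("pics/"+fn,cv2.resize(im,None,fx=scale,fy=scale,interpolation=cv2.INTER_CUBIC))
    return f
def cloud(f):
    K=f["mtx"];R=cv2.Rodrigues(np.array(f["rvec"]))[0];t=np.array(f["tvec"]).ravel()
    z=f["range_z"];v,u=np.mgrid[:z.shape[0],:z.shape[1]]
    c=np.stack([(u-K[0,2])/K[0,0]*z,(v-K[1,2])/K[1,1]*z,z],-1)
    P=(c-t)@R; P[z==0]=np.nan
    return P
def proj(f,p):
    return cv2.projectPoints(np.array(p,float).reshape(-1,3),np.array(f["rvec"]),np.array(f["tvec"]),f["mtx"],None)[0].reshape(-1,2)
E
python3 - <<'E'
from h import *
print(env.observe())
snap("top","top.png");snap("scene","scene.png")
E
```

```text
{'time_s': 0.0, 'qpos': array([ 1.13038930e+00,  1.24493415e-01,  1.65165993e+00, -4.09596971e-05,
        1.36745597e+00, -8.25793040e-02]), 'dq': array([-1.55710752e-03,  9.69281824e-04, -5.56581406e-04, -3.84933599e-05,
       -1.87305906e-03,  9.09049915e-04]), 'effort': array([ 4.39486157e-04, -4.17597592e+01, -3.59938753e+01,  7.74680008e-02,
        4.91856085e-02, -1.61397256e-04]), 'tcp_pos': array([0.22738716, 0.60819091, 0.18130297]), 'tool_rot': array([-3.13957956e+00, -1.26382855e-04,  2.78377311e+00]), 'wrist_force': array([ 0.67808208,  0.6737654 , -0.48629694]), 'ft_torque': array([ 0.04960214,  0.02664961, -0.01257869]), 'gripper_force': 0.0, 'grip_width': 0.9969272469443992}
```

View pics/top.png

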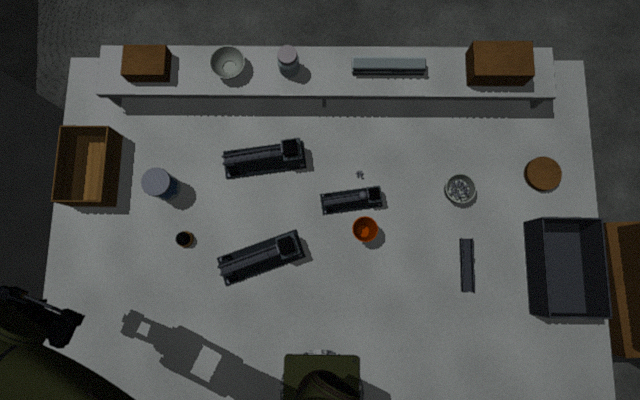

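View pics/scene.png

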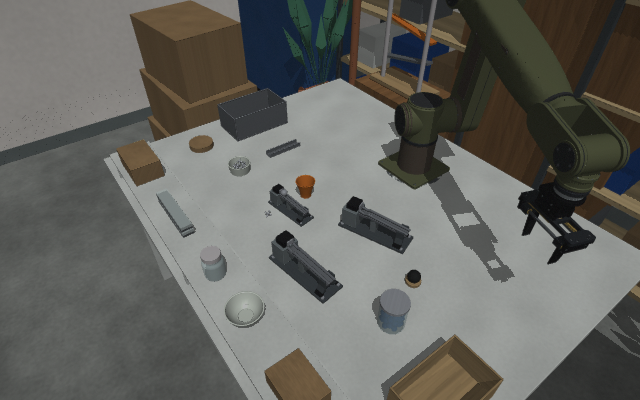

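The top view shows three launchers. The smallest is at about (351,201), with its plunger at the right end near (375,195). The orange cup at (365,229) and the jack at (360,175) stand beside it. Next I'll take a close crop and measure.

```bash
python3 - <<'E'
from h import *
f=snap("top","c1.png",(310,165,395,245),7)
P=cloud(f); 
sub=P[160:250,305:400].reshape(-1,3)
print(f["mtx"], np.nanmin(sub,0),np.nanmax(sub,0))
fs=snap("scene","c2.png",(255,170,325,235),8)
Q=cloud(fs)
for n,C,b in (("top",P,(180,218,316,386)),("scene",Q,(180,228,262,318))):
    p=C[b[0]:b[1],b[2]:b[3]].reshape(-1,3); p=p[(p[:,2]>.02)&(p[:,2]<.09)]
    r=cv2.minAreaRect((p[:,:2]*1000).astype(np.float32)); print(n,len(p),r)
# table level, height map along row of top view
print(np.nanmedian(P[300:330,480:520,2]))
np.set_printoptions(linewidth=200)
print((P[183:216:2,318:386:3,2]*1000).round())
E
```

```text
[[431.77155672   0.         317.83248859]
 [  0.         431.77155672 200.06057438]
 [  0.           0.           1.        ]] [ 0.39414516 -0.22505561 -0.00846956] [0.66289107 0.05559003 0.07951952]
top 676 ((517.2666015625, -83.53034210205078), (85.24891662597656, 165.2149658203125), 9.861408233642578)
scene 706 ((517.313232421875, -104.54499053955078), (180.777099609375, 152.2421112060547), 45.16392517089844)
-0.0007673025050039311
[[ 1. -6.  2. -1. -6.  2. -4.  2. -2. -2. -3. -2.  2. -3. -1. -0.  1. -3. -0.  1.  0.  2.  2.]
 [-0. -2. -2. -2. -2. -1. -2. -0. -2. -1. -3.  0.  0. -2. -0. -3.  1.  3. -6.  7. -0. -4. -0.]
 [-5.  1.  2.  2. -5.  0. -2. -2.  2. -4.  3. -2. -1.  1. -2. -2.  2. 54. 53. 58. 53. -2. -1.]
 [-0.  2. -1.  2.  3. -0. -6. -1. -3.  2. -1. -4. -3.  5. 10.  2. 53. 69. 73. 74. 56. -4.  1.]
 [ 2.  1. -0.  3.  3.  1. -1. -1.  7.  3.  7.  2.  5.  3.  3. 70. 57. 69. 70. 70. 75.  1.  3.]
 [-3. -4. -4.  1.  1.  4.  4.  4.  5.  2.  8.  6.  5. 56. 73. 77. 54. 74. 74. 67. 73. -2. -1.]
 [ 0.  5. 12. 14.  2.  4.  4.  3. 51. 52. 56. 55. 49. 50. 76. 78. 68. 69. 70. 74. 67.  0. -
[... 254 characters left out ...]
. 10. 12. 52. 52. 54. 54. 56. -0.]
 [-1.  8. 39. 46. 44. 50. 50. 53. 46.  8.  4.  7.  6.  4.  6.  8. 11. 49. 45. 38. 30.  4.  1.]
 [ 2.  6. 48. 38. 46.  3.  5.  6.  8.  5.  7.  5.  3.  0.  5.  8.  5. 14.  6.  3.  9.  3.  0.]
 [-1.  3.  7. 34. 31.  4.  3.  4.  7.  5.  8.  4.  7.  7.  0. 11. 11.  6.  9.  3.  4. -1.  0.]
 [-2.  4.  5. 20. 18.  9.  7.  6. nan  6.  5.  3.  4.  1.  4.  6.  2. -1. -3. -7. -3. -4. -0.]
 [-7. -0.  9. 16. 13.  6.  8.  6. 15.  5.  8. -2. -0.  1. -6.  1. -1. -4. -2.  4. -3. -4. -5.]
 [ 4. -8.  7.  2.  4.  7. -0.  5.  1.  1. -2. -1. -1.  0.  1.  1. -3.  0. -2. -5.  0. -2. -0.]
 [ 0.  1.  1.  1. -2. -3. -1.  1. -2.  1. -2.  3. -2. -0. -0. -0.  0. -3. -1. -4. -3.  0.  0.]]
```

View pics/c1.png

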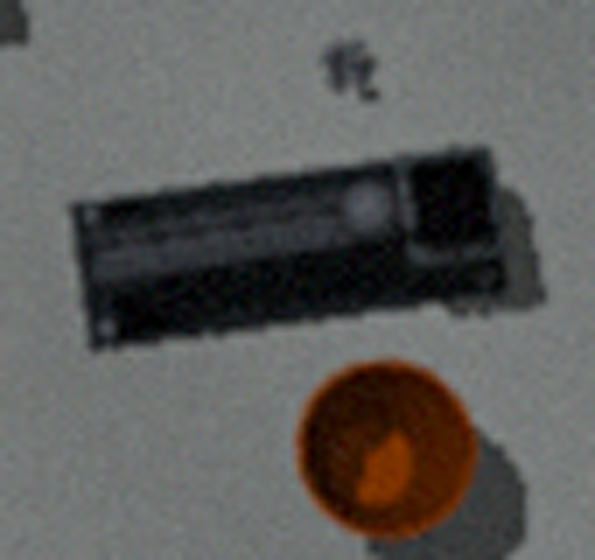

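View pics/c2.png

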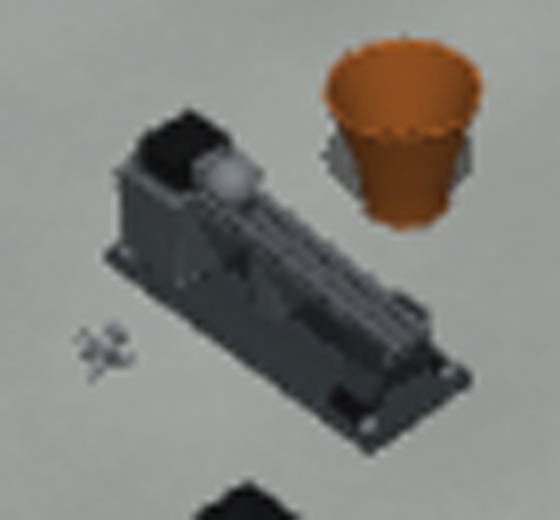

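The crops show the ball at c1 (368,207) and c2 (228,177), and the plunger at c1 (452,203) and c2 (186,150). Downhill points left in the top view, towards +y. Now I'll fit the pose with both views.

```bash
python3 - <<'E'
from h import *
from scipy.optimize import least_squares
ft=snap("top");fs=snap("scene")
def ray(f,uv,z):
    K=f["mtx"];R=cv2.Rodrigues(np.array(f["rvec"]))[0];t=np.array(f["tvec"]).ravel()
    C=-R.T@t; d=R.T@np.linalg.inv(K)@np.array([*uv,1.]); return C+d*(z-C[2])/d[2]
T=lambda p:(310+(p[0]+.5)/7-.5,165+(p[1]+.5)/7-.5)
S=lambda p:(255+(p[0]+.5)/8-.5,170+(p[1]+.5)/8-.5)
for n,f,M,d in (("top",ft,T,{"ball":((368,207),.065),"pl":((452,203),.071),"base1":((75,205),.005),"base2":((95,348),.005),"base3":((505,290),.005)}),
  ("scene",fs,S,{"ball":((228,177),.065),"pl":((186,150),.071),"base1":((370,452),.005),"base2":((472,378),.005),"base4":((105,257),.005)})):
    for k,(p,z) in d.items(): print(n,k,ray(f,M(p),z).round(4))
# depth: plunger top region & rail points & ball
for n,f in (("top",ft),("scene",fs)):
    P=cloud(f).reshape(-1,3); g=f["image"].reshape(-1,3).astype(int).sum(1)
    near=(abs(P[:,0]-.53)<.08)&(abs(P[:,1]+.09)<.13)
    m=near&(P[:,2]>.062)&(P[:,2]<.078)&(g<75); q=P[m]; print(n,"dark top",m.sum(),np.median(q,0).round(4), cv2.minAreaRect((q[:,:2]*1000).astype(np.float32)))
    m=near&(P[:,2]>.040)&(P[:,2]<.06)&(P[:,1]>-.085); q=P[m]; k=np.polyfit(q[:,1],q[:,0],1); print("rails",m.sum(),q.mean(0).round(4),k)
E
```

```text
top ball [ 0.545  -0.1088  0.065 ]
top pl [ 0.5458 -0.1415  0.071 ]
top base1 [0.5555 0.0086 0.005 ]
top base2 [ 0.4951 -0.0005  0.005 ]
top base3 [ 0.5215 -0.171   0.005 ]
scene ball [ 0.5403 -0.1147  0.065 ]
scene pl [ 0.5487 -0.1349  0.071 ]
scene base1 [0.5545 0.0112 0.005 ]
scene base2 [0.4931 0.0006 0.005 ]
scene base4 [ 0.5799 -0.1622  0.005 ]
top dark top 130 [ 0.543  -0.1384  0.0699] ((514.6079711914062, -122.64105987548828), (44.55696105957031, 107.05940246582031), 66.8734130859375)
rails 253 [ 0.5312 -0.0424  0.048 ] [-0.11030999  0.52657476]
scene dark top 42 [ 0.5517 -0.1393  0.0718] ((547.1920776367188, -138.255859375), (29.53462028503418, 22.27248191833496), 15.858938217163086)
rails 159 [ 0.5315 -0.0397  0.0479] [-0.11929357  0.52672122]
```

Both views agree. The downhill direction is d ≈ (-0.152, 0.988) and the seat is at about (0.542, -0.109). With the fingers open to 68 mm, the TCP should go over seat + 7 mm·d ≈ (0.541, -0.102) at yaw 3.294. I'll approach high first.

drive_tool(
  plan=[
    [15.6, -35.6, 0, 0, 0, 1.46, 1],
    [15.6, -35.6, 0, 0, 0, 1.46, 1],
    [15.6, -35.6, 0, 0, 0, 1.46, 1],
    [15.6, -35.6, 0, 0, 0, 1.46, 1],
    [15.6, -35.6, 0, 0, 0, 1.46, 1],
    [15.6, -35.6, 0, 0, 0, 1.46, 1],
    [15.6, -35.6, 0, 0, 0, 1.46, 1],
    [15.6, -35.6, 0, 0, 0, 1.46, 1],
    [15.6, -35.6, 0, 0, 0, 1.46, 1],
    [15.6, -35.6, 0, 0, 0, 1.46, 1],
  ],
)

```text
time_s: 1.13
tcp_pos: [0.384, 0.2511, 0.1828]
tool_rot: [3.141, 0.001, 3.04]
wrist_force: [1.6, 0.4, -0.8]
grip_width: 0.999
gripper_force: 0.0
```

drive_tool(
  plan=[
    [15.6, -35.6, 0, 0, 0, 1.46, 0.716],
    [15.6, -35.6, 0, 0, 0, 1.46, 0.716],
    [15.6, -35.6, 0, 0, 0, 1.46, 0.716],
    [15.6, -35.6, 0, 0, 0, 1.46, 0.716],
    [15.6, -35.6, 0, 0, 0, 1.46, 0.716],
    [15.6, -35.6, 0, 0, 0, 1.46, 0.716],
    [15.6, -35.6, 0, 0, 0, 1.46, 0.716],
    [15.6, -35.6, -10, 0, 0, 1.46, 0.716],
    [15.6, -35.6, -20, 0, 0, 1.46, 0.716],
    [15.6, -35.6, -20, 0, 0, 1.46, 0.716],
  ],
)

```text
time_s: 1.97
tcp_pos: [0.5395, -0.1021, 0.1351]
tool_rot: [-3.14, 0.003, -2.989]
wrist_force: [0.1, 0.3, 0.2]
grip_width: 0.718
gripper_force: 0.0
```

drive_tool(
  plan=[
    [0, 0, 0, 0, 0, 0, 0.716],
    [0, 0, 0, 0, 0, 0, 0.716],
    [0, 0, 0, 0, 0, 0, 0.716],
  ],
)

```text
time_s: 2.22
tcp_pos: [0.5381, -0.0997, 0.1345]
tool_rot: [3.141, -0.0, -2.99]
wrist_force: [-0.8, 0.6, 0.5]
grip_width: 0.716
gripper_force: 0.0
```

drive_tool(
  plan=[
    [1, 0, -20, 0, 0, 0, 0.716],
    [0, 0, -20, 0, 0, 0, 0.716],
    [0, 0, -8, 0, 0, 0, 0.716],
    [0, 0, 0, 0, 0, 0, 0.716],
    [0, 0, 0, 0, 0, 0, 0.716],
  ],
)

```text
time_s: 2.63
tcp_pos: [0.5393, -0.099, 0.0872]
tool_rot: [-3.141, 0.001, -2.988]
wrist_force: [-0.2, 0.0, 0.4]
grip_width: 0.718
gripper_force: 0.0
```

```bash
python3 - <<'E'
from h import *
snap("top","n1.png",(310,160,395,235),7)
f=snap("scene","n2.png",(245,140,335,225),7)
p=[]
for _ in range(8):
    snap("top"); o=env.observe(); p.append([*o["tcp_pos"],o["tool_rot"][2]])
print(np.mean(p,0),np.std(p,0))
E
```

```text
[ 0.53981166 -0.09993746  0.08746441 -2.98965044] [3.48205163e-04 5.85260184e-05 5.62774434e-04 2.44881442e-04]
```

View pics/n2.png

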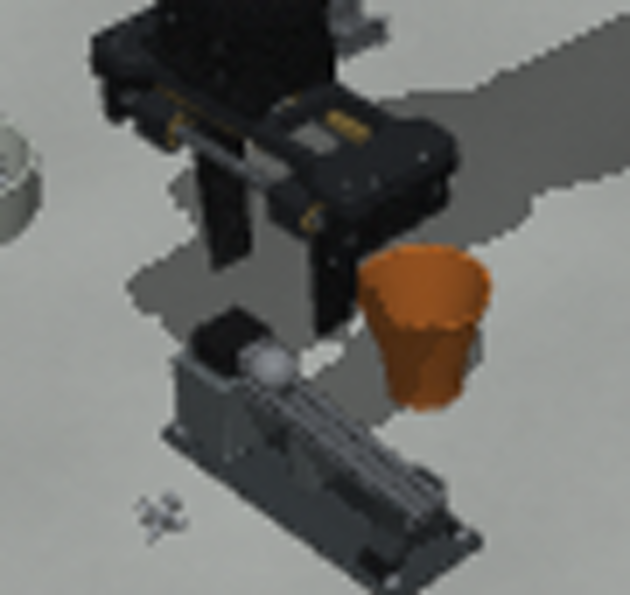

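View pics/n1.png

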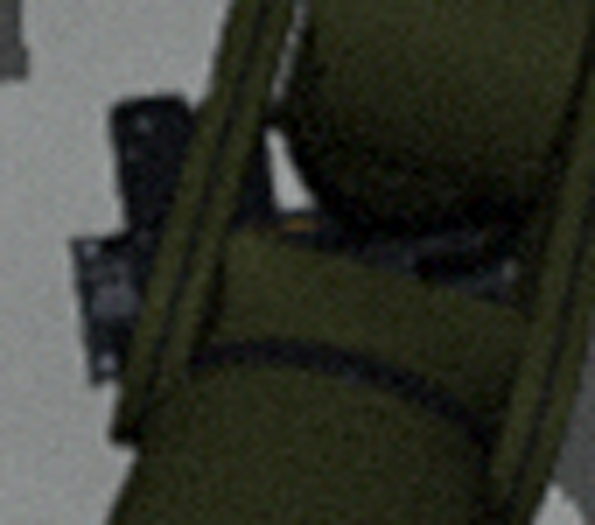

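The scene crop shows the finger tips at about (230,262) and (330,333), which looks farther from the plunger (230,340) than expected. I'll check this against the projection.

```bash
python3 - <<'E'
from h import *
f=snap("scene")
t=np.array([.5398,-.0999,.0873]);d=np.array([-.1515,.9885,0]);n=np.array([.9885,.1515,0])
for k,s in(("press",-1),("trap",1)):
    pts=[t+s*a*d+b*n for a in(.034,.046) for b in(-.01,.01)]
    print(k,((proj(f,pts)-[245,140])*7).round())
print("plunger",((proj(f,[[.5468,-.1406,.071]])-[245,140])*7).round())
P=cloud(f)
for (x,y) in((225,235),(230,250),(330,300),(325,320)):
    u,v=245+x/7,140+y/7; print(P[int(v)-1:int(v)+2,int(u)-1:int(u)+2].reshape(-1,3).round(3)[::4])
E
```

```text
press [[251. 303.]
 [220. 321.]
 [235. 292.]
 [204. 310.]]
trap [[343. 365.]
 [313. 384.]
 [360. 376.]
 [330. 396.]]
plunger [[227. 331.]]
[[ 0.553 -0.131  0.148]
 [ 0.547 -0.134  0.139]
 [ 0.543 -0.135  0.132]]
[[ 0.553 -0.13   0.14 ]
 [ 0.548 -0.134  0.13 ]
 [ 0.546 -0.131  0.127]]
[[ 0.542 -0.056  0.152]
 [ 0.537 -0.058  0.144]
 [ 0.533 -0.058  0.138]]
[[ 0.543 -0.061  0.136]
 [ 0.541 -0.059  0.132]
 [ 0.534 -0.063  0.122]]
```

```bash
python3 - <<'E'
from h import *
f=snap("scene",'n3.png',(262,160,302,195),16)
t=np.array([.5398,-.0999,0]);d=np.array([-.1515,.9885,0]);n=np.array([.9885,.1515,0])
for z in(.09,.1,.11,.12):
    print(z,[((proj(f,[t+s*a*d+.01*n+[0,0,z]])-[262,160])*16).round()[0].tolist() for s,a in((-1,.034),(1,.034),(1,.046))])
P=cloud(f).reshape(-1,3);L=(P-t)@np.array([d,n,[0,0,1]]).T
for s in(-1,1):
    m=(abs(L[:,0]*s-.040)<.012)&(abs(L[:,1])<.016)&(L[:,2]>.085)&(L[:,2]<.15)
    q=L[m]; print(s,m.sum(),np.sort(q[:,2]).round(3)[:12],q.mean(0).round(4),q[:,:2].min(0).round(3),q[:,:2].max(0).round(3))
E
```

```text
0.09 [[231.0, 404.0], [442.0, 548.0], [481.0, 574.0]]
0.1 [[227.0, 368.0], [440.0, 512.0], [479.0, 538.0]]
0.11 [[224.0, 332.0], [438.0, 476.0], [477.0, 502.0]]
0.12 [[221.0, 295.0], [436.0, 439.0], [475.0, 465.0]]
-1 45 [0.12  0.12  0.121 0.121 0.122 0.124 0.124 0.124 0.126 0.126 0.127 0.127] [-0.0346  0.0011  0.1352] [-0.04  -0.013] [-0.031  0.013]
1 38 [0.12  0.121 0.121 0.123 0.124 0.125 0.125 0.127 0.128 0.129 0.129 0.131] [0.041  0.001  0.1357] [ 0.037 -0.013] [0.045 0.012]
```

View pics/n3.png

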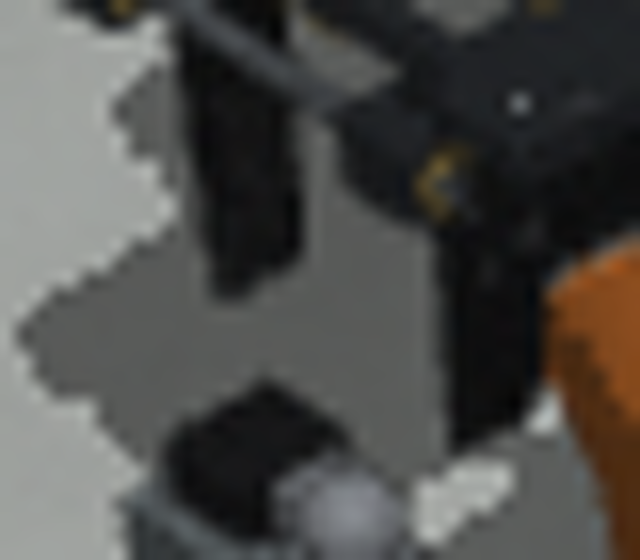

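The depth readings put the real tips at z ≈ 0.119, about 31 mm above the TCP because the fingers retract as they open. Horizontally they are where I wanted them. I'll go down to about 8 mm above the plunger and re-measure.

drive_tool(
  plan=[
    [0.3, -2, -14, 0, 0, 0, 0.716],
    [0, 0, -14, 0, 0, 0, 0.716],
    [0, 0, -12, 0, 0, 0, 0.716],
    [0, 0, 0, 0, 0, 0, 0.716],
    [0, 0, 0, 0, 0, 0, 0.716],
  ],
)

```text
time_s: 3.65
tcp_pos: [0.5387, -0.1016, 0.0454]
tool_rot: [3.141, -0.002, -2.99]
wrist_force: [0.1, 0.5, -0.2]
grip_width: 0.717
gripper_force: 0.0
```

```bash
python3 - <<'E'
from h import *
f=snap("scene",'n4.png',(255,160,315,215),12)
o=env.observe();print(o["tcp_pos"],o["wrist_force"])
t=o["tcp_pos"]*[1,1,0];d=np.array([-.1515,.9885,0]);n=np.array([.9885,.1515,0])
P=cloud(f).reshape(-1,3);L=(P-t)@np.array([d,n,[0,0,1]]).T
for s in(-1,1):
    m=(abs(L[:,0]*s-.040)<.012)&(abs(L[:,1])<.016)&(L[:,2]>.05)&(L[:,2]<.12)
    q=L[m]; print(s,m.sum(),np.sort(q[:,2]).round(3)[:30],q.mean(0).round(4))
E
```

```text
[ 0.53948509 -0.10185143  0.04642294] [ 0.29528687 -0.31359354  0.17060954]
-1 101 [0.052 0.054 0.055 0.056 0.057 0.058 0.059 0.06  0.062 0.063 0.064 0.065
 0.066 0.066 0.067 0.068 0.068 0.069 0.069 0.069 0.069 0.07  0.07  0.07
 0.07  0.07  0.071 0.072 0.072 0.072] [-0.0355  0.003   0.0861]
1 65 [0.05  0.051 0.052 0.052 0.052 0.052 0.053 0.053 0.053 0.053 0.053 0.054
 0.054 0.055 0.055 0.055 0.056 0.058 0.075 0.076 0.079 0.08  0.081 0.083
 0.083 0.086 0.087 0.087 0.087 0.09 ] [0.0402 0.0016 0.0861]
```

View pics/n4.png

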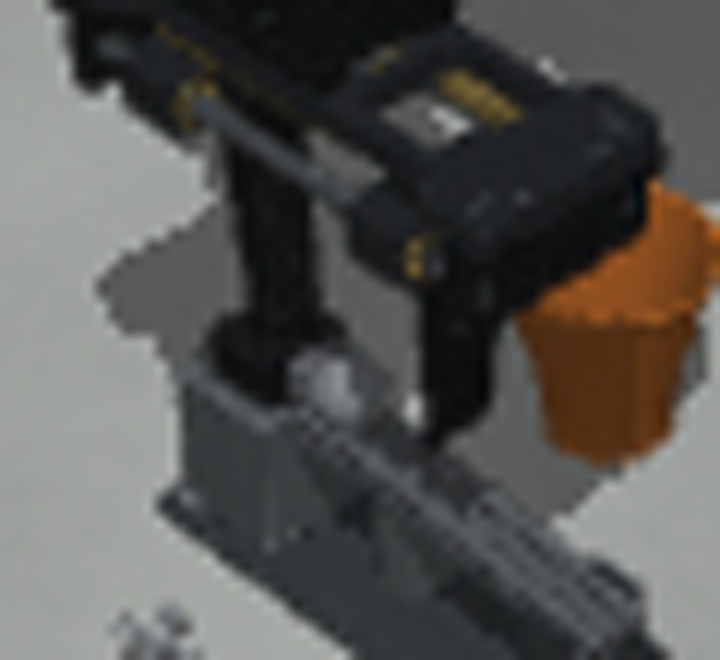

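The tips are at about 0.077. The pressing finger is over the plunger, the trapping finger over the track, and the ball is still seated. I'll come down to light contact and then press.

drive_tool(
  plan=[
    [0, 0, -4, 0, 0, 0, 0.716],
    [0, 0, -3, 0, 0, 0, 0.716],
    [0, 0, 0, 0, 0, 0, 0.716],
    [0, 0, 0, 0, 0, 0, 0.716],
  ],
)

```text
time_s: 4.03
tcp_pos: [0.5395, -0.1018, 0.0395]
tool_rot: [-3.142, 0.0, -2.99]
wrist_force: [-0.9, 0.2, 0.5]
grip_width: 0.712
gripper_force: 0.0
```

drive_tool(
  plan=[
    [0, 0, -4, 0, 0, 0, 0.716],
    [0, 0, -4, 0, 0, 0, 0.716],
    [0, 0, -4, 0, 0, 0, 0.716],
    [0, 0, -1, 0, 0, 0, 0.716],
    [0, 0, 0, 0, 0, 0, 0.716],
  ],
)

```text
time_s: 4.45
tcp_pos: [0.5402, -0.1021, 0.0273]
tool_rot: [-3.141, 0.001, -2.99]
wrist_force: [-2.0, -0.4, 6.2]
grip_width: 0.717
gripper_force: 3.5
```

drive_tool(
  plan=[
    [0, 0, -1.5, 0, 0, 0, 0.716],
    [0, 0, 0, 0, 0, 0, 0.716],
  ],
)

```text
time_s: 4.62
tcp_pos: [0.5402, -0.1021, 0.027]
tool_rot: [-3.141, 0.001, -2.99]
wrist_force: [-6.0, 2.6, 12.8]
grip_width: 0.712
gripper_force: 6.4
```

drive_tool(
  plan=[
    [0, 0, -0.5, 0, 0, 0, 0.716],
    [0, 0, 0, 0, 0, 0, 0.716],
    [0, 0, 0, 0, 0, 0, 0.716],
    [0, 0, 0, 0, 0, 0, 0.716],
    [0, 0, 0, 0, 0, 0, 0.716],
    [0, 0, 0, 0, 0, 0, 0.716],
    [0, 0, 0, 0, 0, 0, 0.716],
    [0, 0, 0, 0, 0, 0, 0.716],
  ],
)

```text
time_s: 5.28
tcp_pos: [0.5402, -0.1021, 0.027]
tool_rot: [-3.141, 0.001, -2.99]
wrist_force: [-6.2, 2.8, 14.5]
grip_width: 0.716
gripper_force: 7.4
```

```bash
python3 - <<'E'
from h import *
f=snap("scene",'n5.png',(255,165,315,220),12)
o=env.observe();print(o["tcp_pos"],o["wrist_force"],o["gripper_force"])
E
```

```text
[ 0.54025853 -0.10207423  0.02698816] [-6.75633872  1.42078736 14.87585152] 7.437110720202327
```

View pics/n5.png

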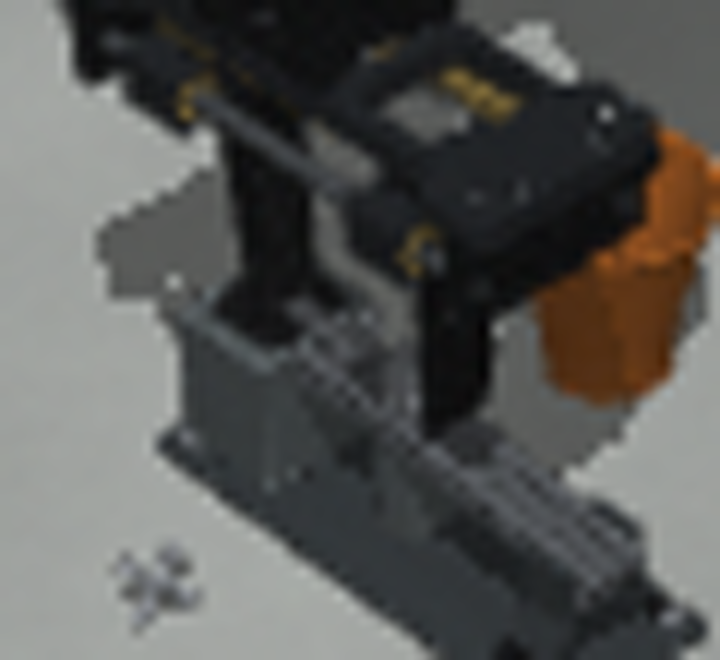

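The plunger is down, and something grey sits by the trapping finger at about (390,370). I'll check it with depth.

```bash
python3 - <<'E'
from h import *
f=snap("scene")
im=cv2.cvtColor(f["image"],cv2.COLOR_RGB2BGR)[185:212,270:300]
cv2.imwrite("pics/n6.png",cv2.convertScaleAbs(cv2.resize(im,None,fx=20,fy=20,interpolation=cv2.INTER_CUBIC),alpha=1.7))
seat=np.array([.542,-.109,0]);d=np.array([-.1515,.9885,0]);n=np.array([.9885,.1515,0])
P=cloud(f).reshape(-1,3);L=(P-seat)@np.array([d,n,[0,0,1]]).T*1000
for a in range(-48,64,6):
    m=(L[:,0]>=a)&(L[:,0]<a+6)&(abs(L[:,1])<14)&(L[:,2]>35)&(L[:,2]<82)
    print(a,m.sum(),np.percentile(L[m,2],[20,50,80,95]).round() if m.any() else "")
E
```

```text
-48 5 [57. 58. 59. 59.]
-42 1 [56. 56. 56. 56.]
-36 7 [58. 69. 77. 79.]
-30 30 [61. 66. 77. 80.]
-24 11 [56. 60. 63. 72.]
-18 13 [47. 56. 61. 63.]
-12 8 [48. 55. 59. 62.]
-6 12 [49. 54. 63. 68.]
0 17 [57. 62. 68. 71.]
6 8 [50. 53. 56. 69.]
12 7 [49. 53. 56. 56.]
18 4 [48. 52. 62. 69.]
24 16 [45. 58. 74. 76.]
30 11 [57. 63. 71. 74.]
36 11 [48. 50. 57. 73.]
42 28 [49. 62. 71. 79.]
48 15 [46. 54. 75. 79.]
54 9 [43. 46. 51. 52.]
60 13 [44. 48. 52. 54.]
```

View pics/n6.png

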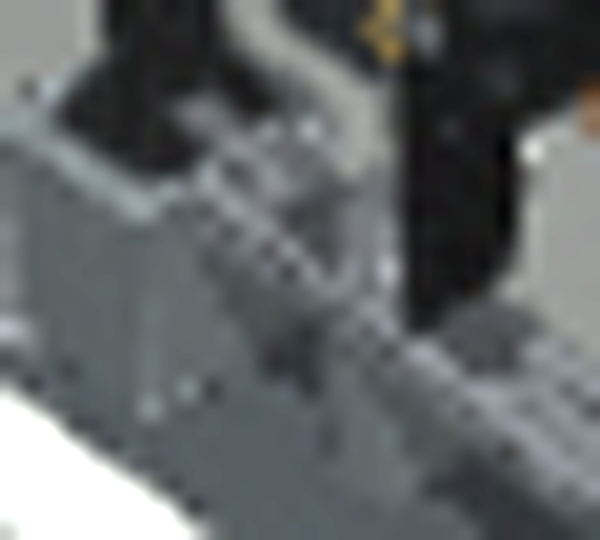

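Depth agrees. The plunger top is at about 59 mm, with 14.5 N on a hard stop against the spring's 7.2 N. The pusher is at about +4 mm, and the ball, its top at about 75 mm, lies 24–36 mm downhill against the trapping finger.

```bash
python3 -c "
from h import *
print(env.hand_in())"
```

```text
the job is handed in; nothing more can be done
None
```

I handed the job in with the smallest launcher's plunger held fully down under one finger and the ball at rest on the track against the other; the hand-in gave no verdict.

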